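# Find the rocking cover of the spice chest and press it home

## Task

One of the four alike wooden covers in the spice chest is loose: with the fingertips, press near the edge of one cover after another until you find the one that rocks under the push. Then press that cover down in its middle until it lies fully home and no longer rocks, and let go. Only press: do not lift any cover out, and leave the other things where they stand.

Things in the scene. Friction and masses are not known exactly. Their poses are not given: they have to be found in the camera images.
- chest: Low dark-wood spice chest, fixed, 183 (x) x 224 (y) x 36 mm high, with four square wells 73 mm wide and 12 mm deep, 2 x 2, well centres at x = +-43 and y = +-63.5 mm in its frame, and a 54 mm wide solid strip along x between the two pairs. Origin: centre of its underside, on the table; z up. Well floors are 24 mm above the origin, the rim 36 mm.
- chest_top (a point): Middle of the chest's upper face, 36 mm above its origin, at rim height. Sound covers lie on rigid hidden packings of uneven thickness: their tops stand 2 to 8 mm above this rim and do not give, however they are pressed. The loose one starts 6 to 8 mm above it, so height does not tell which it is.
- cover_1: Flat square wooden cover, 70 x 70 x 12 mm, about 45 g, one of four alike, loose in its well (1.5 mm play all round); a brass dot marks the middle of its top. Origin: centre of its underside, well at (+43.0, +63.5) mm in the chest frame; z up through its top, x and y along its edges, as the chest's.
- cover_2: Flat square wooden cover, 70 x 70 x 12 mm, about 45 g, one of four alike, loose in its well (1.5 mm play all round); a brass dot marks the middle of its top. Origin: centre of its underside, well at (+43.0, -63.5) mm in the chest frame; z up through its top, x and y along its edges, as the chest's.
- cover_3: Flat square wooden cover, 70 x 70 x 12 mm, about 45 g, one of four alike, loose in its well (1.5 mm play all round); a brass dot marks the middle of its top. Origin: centre of its underside, well at (-43.0, +63.5) mm in the chest frame; z up through its top, x and y along its edges, as the chest's.
- cover_4: Flat square wooden cover, 70 x 70 x 12 mm, about 45 g, one of four alike, loose in its well (1.5 mm play all round); a brass dot marks the middle of its top. Origin: centre of its underside, well at (-43.0, -63.5) mm in the chest frame; z up through its top, x and y along its edges, as the chest's.
- catch (a joint): Springless catch under the middle of the loose cover, m, growing downward: 0 to 0.002 at start, 0.008 when the cover lies home on the well floor, top level with the rim. Slides at 12 N and stays. Until then the cover tips on its 16 mm round head: 1 N at 24 to 30 mm from the middle tilts it 0.2 to 0.3 rad; let go, it falls level or at times stays tipped. A push within 5 mm of the middle levels it and drives it home.
- salt_pot: Small terracotta bowl, 38 mm across, 28 mm high, standing on the middle strip of the chest; bystander. Origin: centre of its underside.
- key_hook: Grey plastic keyring hook on a 30 x 60 mm plate, 30 mm high, lying beside the chest on its -y side; bystander. Origin: centre of its underside.
- spoon: Spoon, 150 mm long, lying beside the chest on its +y side; bystander. Origin: on its underside, near the middle.
- lantern: Orange lantern, 100 mm across, 182 mm high, to the left; bystander. Origin: centre of its underside.
- spice_jar: Glass spice jar with a screw-top lid, 60 mm across, 100 mm high, beside the chest on its +x side; bystander. Origin: centre of its underside.
- cup: White ceramic cup, 72 mm across, 75 mm high, beside the chest on its +x side; bystander. Origin: centre of its underside.
- tin: Plain metal tin, 70 mm across, 80 mm high, near right; bystander. Origin: centre of its underside.

How it is judged:
On the way, in this order (a step that is already met when the one before it is completed fails the run):
1. the loose cover has been rocked by a push near its edge (some cover tilted by more than 0.08 rad) for 0.1 s, the catch not yet home (angle between any of cover_1, cover_2, cover_3, cover_4's own z axis and vertical above 0.08 rad and value of joint catch below 0.006 m), for 0.1 s.
2. the loose cover has been pressed down onto its well floor (value of joint catch above 0.0072 m and angle between each of cover_1, cover_2, cover_3, cover_4's own z axis and vertical below 0.03 rad), for 0.1 s.
At the end, for the whole second after the job is handed in: The catch is at least 7.2 mm down (loose cover home on its well floor within 0.8 mm), all four covers lie level within 0.03 rad in their wells, at rest, and nothing touches them (all of step 2 and z of cover_1 in the frame of chest between 0.022 and 0.0338 m and z of cover_2 in the frame of chest between 0.022 and 0.0338 m and z of cover_3 in the frame of chest between 0.022 and 0.0338 m and z of cover_4 in the frame of chest between 0.022 and 0.0338 m and linear speed of each of cover_1, cover_2, cover_3, cover_4 below 0.02 m/s).
It fails at once if a cover is lifted out of its well (its underside centre more than 18 mm above the well floor) (z of any of cover_1, cover_2, cover_3, cover_4 in the frame of chest above 0.042 m).
It fails at once if a bystander is moved by more than 25 mm (distance of any of salt_pot, key_hook, spoon, lantern, spice_jar, cup, tin from where it was at the start of the episode above 0.025 m).
It also fails if it takes over 64 s, if anything falls off the work surface, if the arm or the gripper's body presses on something with over 40 N, if the wrist force passes 120 N, or if a joint passes its speed limit or range.

## Robot

A 6-joint arm with a two-finger parallel gripper is mounted at the origin on the work surface. World frame = base frame: x ahead of the robot, y to its left, z up, the work surface at z = 0. Lengths are in m, angles in rad, forces in N, time in s.
With the tool pointing down it reaches from about 0.3 to 0.75 m from the base axis. Payload 8.5 kg.
Tool frame: the origin (TCP) lies on the centre line of the jaws, within the pads' length; the fingertips stand 8 mm ahead of it and the grasp point (between the pads) lies 11 mm behind it; z points along the fingers, y is the direction in which the jaws open and shut (so a half turn about z gives the same grasp; the last joint's range is limited). The gripper opens to 88 mm and grips with 3 to 60 N. Pads are 18 mm wide; open, the fingers measure 123 mm over their backs; the gripper's body (75 mm by 187 mm) begins 45 mm behind the grasp point.
Start: joints at [0.973, 0.381, 1.297, -0, 1.464, -0.215], TCP at [0.205, 0.51, 0.247] pointing down, gripper open.
Joint ranges: [-3.11, 3.11], [-0.89, 2.33], [0.22, 2.48], [-1.42, 4.56], [0.17, 2.85], [-2.88, 2.88]. Speed limits (rad/s): [2.39, 2.39, 3.14, 3.14, 3.14, 3.14].

## Interface

Orientations are given as a unit quaternion [x, y, z, w].
In Python, from station import telemetry, eyes, bot gives the robot as it stands.
- The arm moves only by the tool servo_tool, never from a script. Its arguments are lists of equal length, an entry for each row: "grip": the finger opening in m, from 0 to 0.0881; "offset": the shift along the tool's x, y, z in m, a list of three; "twist": the turn about the tool's z in rad. In form: {"grip": [grip, ...], "offset": [[dx, dy, dz], ...], "twist": [twist, ...]}. A call has 1 to 5 rows; each row is the pose to reach, as a shift and turn from the pose measured when the call began, along the tool's axes at that moment; what a row does not reach only later rows make up. A row lasts 1/12 s, in which the tool goes at most 41.7 mm and 7.16 degrees, less where a joint would pass 70% of its speed; a pose out of reach is approached as far as the arm can. A call with a gripper value outside its range is refused whole. The fingers move at their own pace and stop on an object; "force" is the grip in N (left out, the last holds). Time passes only in rows, so rows that repeat a pose let the fingers close. It gives the time, the measured TCP pose, the force and the opening at its end, in the units of the state.
- telemetry.observe(): the state, without advancing time (a new reading comes with each control period).
- eyes.read_camera(name): name is "scene" or "top"; returns a dict with "image" (400x640x3 uint8, blue, green, red), "intrinsics" (3x3 intrinsics, pixels), "dist_coeffs" ([k1, k2, p1, p2, k3] as OpenCV has them; the pictures are not rectified), "xyz" and "rotation" of the camera in the world. Camera axes: x right, y down, z forward; pixel columns grow to the right and rows downward; lengths in m; the calibration is good to about 2 mm. A picture is of the moment at which its call begins. There is no depth.
- bot.sign_off(): hands the job in, once; it reports no verdict.
The state is a dict: "t": time; "joint_pos": joint angles; "qd": joint speeds; "tau": joint torques, N m; "eef_pos": TCP position; "orientation": TCP orientation; "contact_force": force on the tool from outside, world axes, zero at the start; "torque": the same for the moment, N m; "gripper_width": finger opening in m.
Only numpy, scipy, OpenCV 4.12 (cv2) and the standard library are available. Lean on these libraries where they do the work, as an engineer would, in place of code of your own. Each camera call takes 0.05 s, during which the arm holds its last target.

## Working session

There is one attempt and no reset: what is moved stays moved. The work goes in short steps, Python scripts to look and compute and a tool call to move; the robot and the scene stay as the last step left them, time stands still between calls to the robot, and variables do not carry over. Pictures are saved under pics/ and viewed, and the job is handed in when it is done.

Besides the shell and the picture viewer there is one more tool, called after ">>>" in YAML: its name, and indented under it one key for each argument. servo_tool: Moves the arm, as the interface text tells. Its arguments: {"type":"object","properties":{"grip":{"type":"array","items":{"type":"number"}},"offset":{"type":"array","items":{"type":"array","items":{"type":"number"}}},"twist":{"type":"array","items":{"type":"number"}},"force":{"type":"number"}},"required":["grip","offset","twist"]}

```bash
mkdir -p pics; python3 - <<'E'
from station import telemetry, eyes, bot
import cv2
print(telemetry.observe())
for n in("scene","top"):
    c=eyes.read_camera(n); cv2.imwrite(f"pics/{n}0.png",c["image"]); print(n,c["intrinsics"],c["dist_coeffs"],c["xyz"],c["rotation"])
E
```

```text
{'t': 0.0, 'joint_pos': array([ 9.72718735e-01,  3.81181833e-01,  1.29825446e+00, -2.95339289e-05,
        1.46363617e+00, -2.15293956e-01]), 'qd': array([ 6.62928446e-04,  8.55758221e-04,  4.32409654e-04, -3.03048774e-03,
        1.73642377e-03,  1.77986202e-05]), 'tau': array([ 1.84187345e-03, -4.37909746e+01, -2.24553001e+01,  7.15494761e-02,
        3.52354394e-02, -1.29640212e-04]), 'eef_pos': array([0.20527126, 0.50995582, 0.24614751]), 'orientation': array([ 1.90223870e-01,  9.81740460e-01, -6.85366066e-04, -2.79199946e-04]), 'contact_force': array([ 0.59930916, -0.05623884, -0.07563104]), 'torque': array([-0.04701234,  0.00293675, -0.01768702]), 'gripper_width': 0.08835516315696357}
scene [[475.8690668    0.         322.77178873]
 [  0.         475.8690668  207.23642206]
 [  0.           0.           1.        ]] [0.01262449 0.         0.         0.         0.        ] [1.57700978 0.01162468 0.97737868] [ 0.65240542  0.64359926 -0.28219727 -0.28374613]
top [[504.73938765   0.         322.3500398 ]
 [  0.         504.73938765 202.94537039]
 [  0.           0.           1.        ]] [-0.09349173  0.          0.          0.          0.        ] [0.39888741 0.00215184 1.28977964] [ 0.70911999 -0.70094992  0.05738874 -0.05024523]
```

View pics/top0.png

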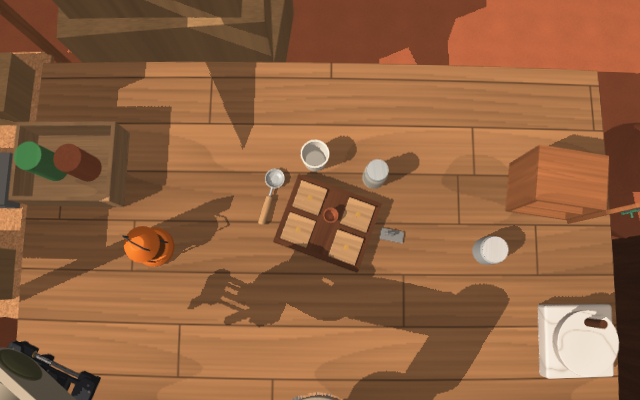

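View pics/scene0.png

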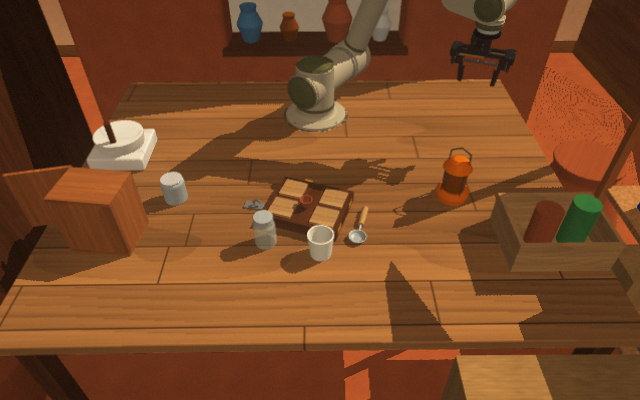

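Both views show the chest: in the top view its covers are at about (310,197), (359,214), (301,228) and (346,246), and the arm is clear of it. I'll zoom in.

```bash
python3 - <<'E'
import cv2
i=cv2.imread("pics/top0.png"); cv2.imwrite("pics/top0z.png",cv2.resize(i[160:285,255:415],None,fx=5,fy=4.8,interpolation=cv2.INTER_CUBIC))
i=cv2.imread("pics/scene0.png"); cv2.imwrite("pics/scene0z.png",cv2.resize(i[165:265,240:380],None,fx=5.7,fy=5.7,interpolation=cv2.INTER_CUBIC))
E
```

```text
(no output)
```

View pics/top0z.png

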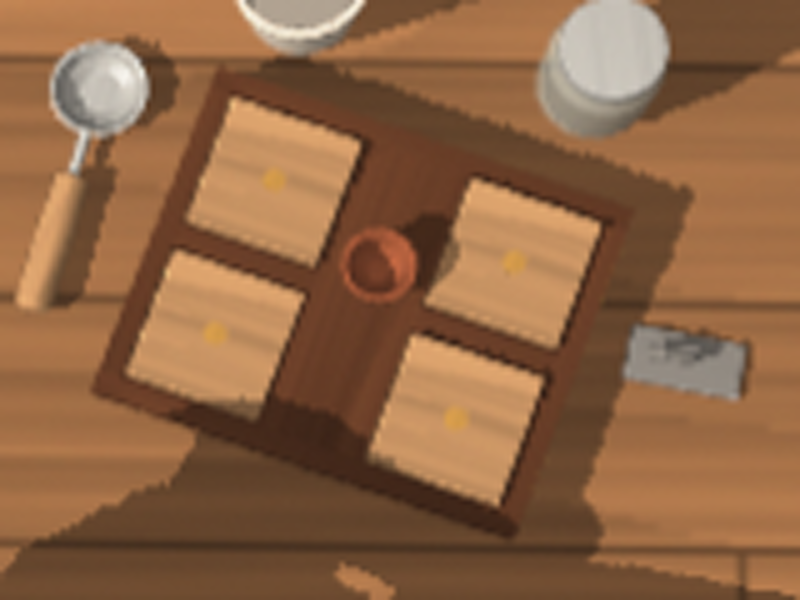

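View pics/scene0z.png

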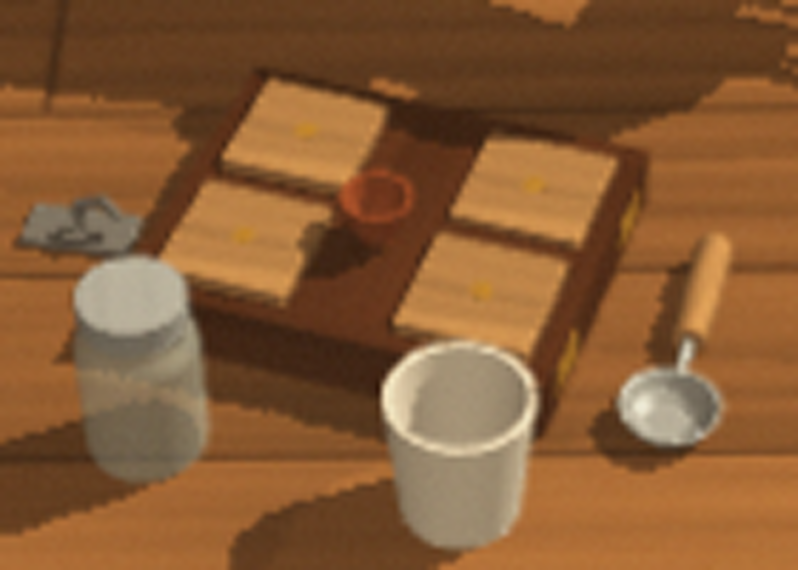

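The zooms show the brass dots clearly. In the top zoom: cover_1 (275,180), cover_2 (515,262), cover_3 (215,333), cover_4 (456,419). In the scene zoom: cover_1 (482,290), cover_2 (244,235), cover_3 (535,185), cover_4 (306,130).

```bash
cat > h.py <<'E'
import numpy as np, cv2
from scipy.spatial.transform import Rotation as R
CAM={'top':([504.73938765,322.3500398,202.94537039],[-0.09349173,0,0,0,0],[0.39888741,0.00215184,1.28977964],[0.70911999,-0.70094992,0.05738874,-0.05024523]),
'scene':([475.8690668,322.77178873,207.23642206],[0.01262449,0,0,0,0],[1.57700978,0.01162468,0.97737868],[0.65240542,0.64359926,-0.28219727,-0.28374613])}
def ray(n,u,v):
    k,d,p,q=CAM[n]; K=np.array([[k[0],0,k[1]],[0,k[0],k[2]],[0,0,1.]])
    x=cv2.undistortPoints(np.array([[[u,v]]],float),K,np.array(d,float)).ravel()
    r=R.from_quat(q).apply([x[0],x[1],1]); return np.array(p),r/np.linalg.norm(r)
def atz(n,u,v,z):
    p,r=ray(n,u,v); return p+r*(z-p[2])/r[2]
def tri(a,b):
    A=np.zeros((3,3));y=np.zeros(3);L=[]
    for n,(u,v) in(('top',a),('scene',b)):
        p,r=ray(n,u,v);M=np.eye(3)-np.outer(r,r);A+=M;y+=M@p
    return np.linalg.solve(A,y)
E
python3 - <<'E'
from h import *
T={1:(275,180),2:(515,262),3:(215,333),4:(456,419)};S={1:(482,290),2:(244,235),3:(535,185),4:(306,130)}
loc={1:(43,63.5),2:(43,-63.5),3:(-43,63.5),4:(-43,-63.5)}
P=[];Q=[]
for i in T:
    a=(254.5+(T[i][0]+.5)/5,159.5+(T[i][1]+.5)/4.8);b=(239.5+(S[i][0]+.5)/5.7,164.5+(S[i][1]+.5)/5.7)
    print(i,a,tri(a,b).round(4),atz('top',*a,.041).round(4),atz('scene',*b,.041).round(4))
    P.append(atz('top',*a,.041)[:2]);Q.append(loc[i])
P=np.array(P);Q=np.array(Q)/1000
c=P.mean(0);U,_,V=np.linalg.svd(Q.T@(P-c));Rm=(U@V).T
print(c,np.arctan2(Rm[1,0],Rm[0,0]),((Q@Rm.T+c)-P).round(4))
th=np.arctan2(Rm[1,0],Rm[0,0])
for i in loc: print(i,(Rm@(np.array(loc[i])/1000)+c).round(4))
for n,zx,zy,z in(('pot',380,265,.064),('jar',610,50,.1),('cup',300,0,.075),('hook',686,362,.015)):
    w=atz('top',254.5+zx/5,159.5+zy/4.8,z); print(n,w.round(3),(Rm.T@(w[:2]-c)).round(3))
r=R.from_quat([1.90223870e-01,9.81740460e-01,-6.85366066e-04,-2.79199946e-04]).as_matrix();print(r.round(4))
E
```

```text
1 (309.6, 197.10416666666669) [0.6046 0.0237 0.0444] [0.6051 0.0227 0.041 ] [0.6011 0.0247 0.041 ]
2 (357.6, 214.1875) [ 0.5629 -0.0965  0.0449] [ 0.5634 -0.0978  0.041 ] [ 0.5587 -0.096   0.041 ]
3 (297.6, 228.97916666666669) [0.5244 0.0523 0.0425] [0.5246 0.0513 0.041 ] [0.5226 0.0534 0.041 ]
4 (345.8, 246.89583333333334) [ 0.4812 -0.0676  0.0448] [ 0.4815 -0.0687  0.041 ] [ 0.4767 -0.0671  0.041 ]
[ 0.54363853 -0.02312871] -0.33996002634703415 [[ 0.0002 -0.0003]
 [-0.0004  0.0005]
 [-0.0003 -0.0002]
 [ 0.0005 -0.    ]]
1 [0.6054 0.0224]
2 [ 0.563  -0.0973]
3 [0.5243 0.0511]
4 [ 0.4819 -0.0687]
pot [ 0.558 -0.03   0.064] [ 0.016 -0.001]
jar [ 0.664 -0.139  0.1  ] [ 0.152 -0.069]
cup [0.694 0.011 0.075] [0.13  0.083]
hook [ 0.515 -0.187  0.015] [ 0.027 -0.164]
[[-9.276e-01  3.735e-01 -8.000e-04]
 [ 3.735e-01  9.276e-01 -1.200e-03]
 [ 3.000e-04 -1.500e-03 -1.000e+00]]
```

```bash
cat >> h.py <<'E'
C=np.array([.5433,-.0223]);TH=-.34
def loc(x,y): 
    c,s=np.cos(TH),np.sin(TH); return C+np.array([c*x-s*y,s*x+c*y])
def go(x,y,ztip,st):
    r=R.from_quat(st['orientation']).as_matrix(); t=np.r_[loc(x,y),ztip+.008]
    d=r.T@(t-st['eef_pos']); yaw=np.arctan2(r[1,0],r[0,0]); e=TH+np.pi-yaw; e=(e+np.pi)%(2*np.pi)-np.pi
    print('t',st['t'],'offset',d.round(4),'twist',round(-e,4),'tip',(st['eef_pos']-[0,0,.008]).round(4),'F',st['contact_force'].round(2),'w',st['gripper_width'])
E
cat > g.py <<'E'
import sys
from h import *
from station import telemetry
go(*map(float,sys.argv[1:4]),telemetry.observe())
E
python3 g.py -.070 .0635 .2; python3 g.py -.070 .0635 .065
```

```text
t 0.1 offset [-0.4397 -0.307   0.0385] twist -0.0428 tip [0.2053 0.51   0.2382] F [0.5  0.1  0.62] w 0.08803288901856546
t 0.1 offset [-0.4397 -0.3068  0.1735] twist -0.0428 tip [0.2053 0.51   0.2382] F [0.5  0.1  0.62] w 0.08803288901856546
```

>>> servo_tool:
  grip: [0,0,0,0,0]
  offset:
    - [-0.03,-0.021,0]
    - [-0.06,-0.042,0]
    - [-0.09,-0.063,0]
    - [-0.12,-0.084,0]
    - [-0.15,-0.105,0]
  twist: [-0.043,-0.043,-0.043,-0.043,-0.043]
  force: 30

```text
t: 0.52
eef_pos: [0.3056, 0.355, 0.2461]
orientation: [0.169, 0.986, -0.001, -0.0]
contact_force: [1.3, 0.2, -0.3]
gripper_width: 0.0571
```

>>> servo_tool:
  grip: [0,0,0,0,0]
  offset:
    - [-0.03,-0.021,0]
    - [-0.06,-0.042,0]
    - [-0.09,-0.063,0]
    - [-0.12,-0.084,0]
    - [-0.15,-0.105,0]
  twist: [0,0,0,0,0]

```text
t: 0.93
eef_pos: [0.4127, 0.2044, 0.2461]
orientation: [0.169, 0.986, -0.001, -0.001]
contact_force: [0.5, -0.3, -0.4]
gripper_width: 0.0241
```

```bash
python3 g.py -.070 .0635 .065
```

```text
t 0.9333 offset [-0.1288 -0.1064  0.1731] twist 0.0007 tip [0.4127 0.2044 0.2381] F [ 0.54 -0.3  -0.37] w 0.024128063208235406
```

>>> servo_tool:
  grip: [0,0,0,0,0]
  offset:
    - [-0.032,-0.027,0]
    - [-0.064,-0.053,0.02]
    - [-0.097,-0.08,0.05]
    - [-0.129,-0.106,0.08]
    - [-0.129,-0.106,0.12]
  twist: [0,0,0,0,0]

```text
t: 1.35
eef_pos: [0.4986, 0.0632, 0.1427]
orientation: [0.17, 0.985, -0.001, 0.002]
contact_force: [1.3, 0.5, 0.1]
gripper_width: 0.0
```

>>> servo_tool:
  grip: [0,0,0]
  offset:
    - [0,0,0.02]
    - [0,0,0.04]
    - [0,0,0.04]
  twist: [0,0,0]

```text
t: 1.6
eef_pos: [0.4971, 0.0628, 0.0992]
orientation: [0.171, 0.985, -0.001, -0.001]
contact_force: [-1.5, -0.1, -0.4]
gripper_width: 0.0003
```

```bash
python3 g.py -.070 .0635 .042; python3 - <<'E'
from station import eyes
import cv2
for n,(a,b,c,d) in dict(scene=(120,265,240,400),top=(150,300,245,425)).items():
    c_=eyes.read_camera(n)["image"][a:b,c:d]; cv2.imwrite(f"pics/{n}1.png",cv2.resize(c_,None,fx=4,fy=4,interpolation=cv2.INTER_CUBIC))
E
```

```text
t 1.6 offset [-0.0021 -0.0011  0.0492] twist -0.003 tip [0.4971 0.0628 0.0912] F [-1.54 -0.08 -0.44] w 0.00033942396981645576
```

View pics/scene1.png

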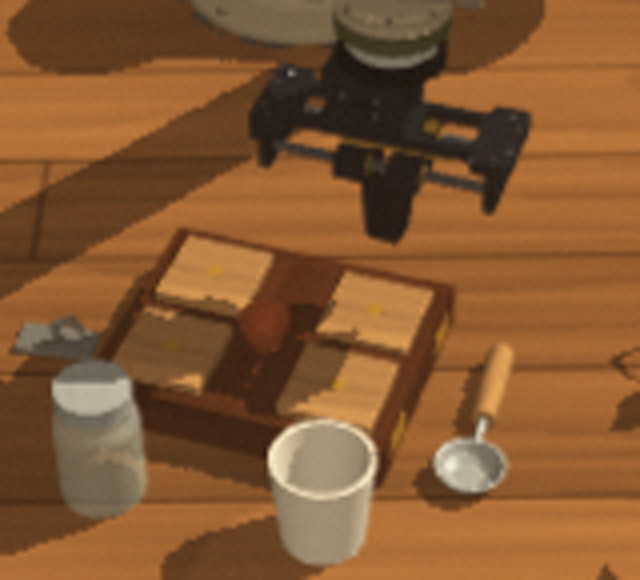

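The gripper is closed above cover_3's near edge, with the fingertips at zoom pixel (385,240), and nothing has been touched. I'll start the descent.

>>> servo_tool:
  grip: [0,0,0,0]
  offset:
    - [-0.002,-0.001,0.02]
    - [-0.002,-0.001,0.038]
    - [-0.002,-0.001,0.042]
    - [-0.002,-0.001,0.042]
  twist: [0,0,0,0]

```text
t: 2.03
eef_pos: [0.5004, 0.0617, 0.0612]
orientation: [0.17, 0.985, -0.001, 0.002]
contact_force: [1.0, -0.0, -0.6]
gripper_width: 0.0004
```

```bash
python3 g.py -.070 .0635 .042
```

```text
t 2.0333 offset [ 0.0015 -0.0014  0.0112] twist -0.0013 tip [0.5004 0.0617 0.0532] F [ 0.97 -0.03 -0.62] w 0.0004223749207250564
```

>>> servo_tool:
  grip: [0,0,0,0,0]
  offset:
    - [0.001,-0.001,0.003]
    - [0.001,-0.001,0.006]
    - [0.001,-0.001,0.007]
    - [0.001,-0.001,0.008]
    - [0.001,-0.001,0.009]
  twist: [0,0,0,0,0]

```text
t: 2.45
eef_pos: [0.4993, 0.0611, 0.0525]
orientation: [0.17, 0.985, -0.001, 0.002]
contact_force: [-0.3, 0.8, -0.4]
gripper_width: 0.0004
```

>>> servo_tool:
  grip: [0,0,0]
  offset:
    - [0,0,0.001]
    - [0,0,0.002]
    - [0,0,0.002]
  twist: [0,0,0]

```text
t: 2.7
eef_pos: [0.4993, 0.0611, 0.0504]
orientation: [0.17, 0.985, -0.001, 0.002]
contact_force: [-0.0, 0.1, -0.2]
gripper_width: 0.0005
```

>>> servo_tool:
  grip: [0,0,0]
  offset:
    - [0,0,0.001]
    - [0,0,0.002]
    - [0,0,0.002]
  twist: [0,0,0]

```text
t: 2.95
eef_pos: [0.4993, 0.0611, 0.0484]
orientation: [0.17, 0.985, -0.001, 0.002]
contact_force: [-0.3, -0.4, -0.3]
gripper_width: 0.0002
```

>>> servo_tool:
  grip: [0,0,0]
  offset:
    - [0,0,0.001]
    - [0,0,0.0015]
    - [0,0,0.0015]
  twist: [0,0,0]

```text
t: 3.2
eef_pos: [0.4993, 0.0611, 0.0482]
orientation: [0.17, 0.985, -0.001, 0.002]
contact_force: [-5.1, -0.0, 18.5]
gripper_width: 0.0002
```

```bash
cat > pic.py <<'E'
import sys
from station import eyes
import cv2
for n,(a,b,c,d) in dict(scene=(165,255,240,370),top=(160,280,255,415)).items():
    c_=eyes.read_camera(n)["image"][a:b,c:d]; cv2.imwrite(f"pics/{n}{sys.argv[1]}.png",cv2.resize(c_,None,fx=5,fy=5,interpolation=cv2.INTER_CUBIC))
E
python3 pic.py 2
```

```text
(no output)
```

View pics/scene2.png

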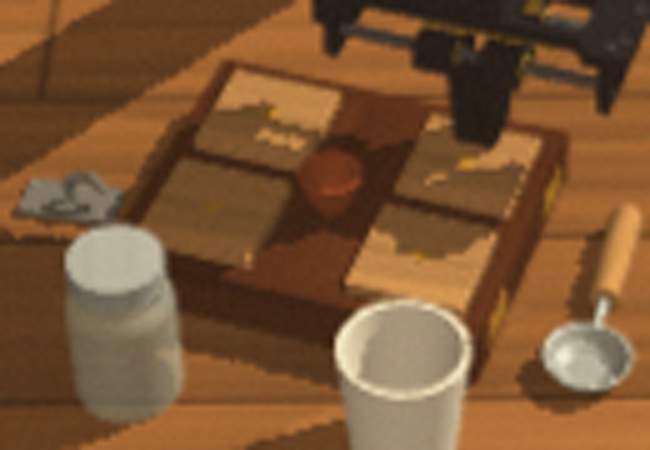

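Cover_3 is firm. It took 18 N at a tip height of 40.2 mm without giving, and its corners stayed at (432,115), (545,137), (500,218) and (396,185), so it did not tilt. Next is cover_4.

>>> servo_tool:
  grip: [0,0,0,0,0]
  offset:
    - [0,0,-0.012]
    - [0,-0.03,-0.012]
    - [0,-0.06,-0.012]
    - [0,-0.09,-0.012]
    - [0,-0.12,-0.012]
  twist: [0,0,0,0,0]

```text
t: 3.72
eef_pos: [0.4586, -0.053, 0.0604]
orientation: [0.169, 0.986, -0.001, 0.003]
contact_force: [-0.4, -0.4, 0.2]
gripper_width: 0.0006
```

```bash
python3 g.py -.070 -.0635 .047
```

```text
t 3.7167 offset [ 0.0004 -0.0063  0.0054] twist -0.0004 tip [ 0.4586 -0.053   0.0524] F [-0.36 -0.4   0.15] w 0.0005923086896095877
```

>>> servo_tool:
  grip: [0,0,0,0]
  offset:
    - [0,-0.006,0.002]
    - [0,-0.006,0.004]
    - [0,-0.006,0.006]
    - [0,-0.006,0.006]
  twist: [0,0,0,0]

```text
t: 4.05
eef_pos: [0.4567, -0.0577, 0.054]
orientation: [0.169, 0.986, -0.001, 0.002]
contact_force: [-0.7, 0.6, 0.8]
gripper_width: 0.0004
```

>>> servo_tool:
  grip: [0,0,0]
  offset:
    - [0,0,0.001]
    - [0,0,0.0015]
    - [0,0,0.0015]
  twist: [0,0,0]

```text
t: 4.3
eef_pos: [0.4568, -0.0569, 0.0523]
orientation: [0.168, 0.986, -0.001, 0.002]
contact_force: [-0.1, 0.7, 0.1]
gripper_width: 0.0005
```

>>> servo_tool:
  grip: [0,0,0]
  offset:
    - [0,0,0.001]
    - [0,0,0.0015]
    - [0,0,0.0015]
  twist: [0,0,0]

```text
t: 4.55
eef_pos: [0.4568, -0.0568, 0.0507]
orientation: [0.168, 0.986, -0.001, 0.002]
contact_force: [0.1, 0.9, 0.7]
gripper_width: 0.0004
```

>>> servo_tool:
  grip: [0,0,0]
  offset:
    - [0,0,0.001]
    - [0,0,0.001]
    - [0,0,0.001]
  twist: [0,0,0]

```text
t: 4.8
eef_pos: [0.4568, -0.0568, 0.0497]
orientation: [0.168, 0.986, -0.001, 0.002]
contact_force: [-0.7, 1.1, 0.3]
gripper_width: 0.0007
```

>>> servo_tool:
  grip: [0,0,0]
  offset:
    - [0,0,0.001]
    - [0,0,0.001]
    - [0,0,0.001]
  twist: [0,0,0]

```text
t: 5.05
eef_pos: [0.4564, -0.0566, 0.0487]
orientation: [0.168, 0.986, -0.001, 0.002]
contact_force: [-2.9, 1.0, 3.0]
gripper_width: 0.0001
```

```bash
python3 pic.py 3;python3 g.py -.070 -.0635 .047
```

```text
t 5.15 offset [-0.0004 -0.0022 -0.0063] twist 0.0019 tip [ 0.4565 -0.0567  0.0407] F [-3.16  0.85  3.55] w 0.00042488782200944845
```

View pics/scene3.png

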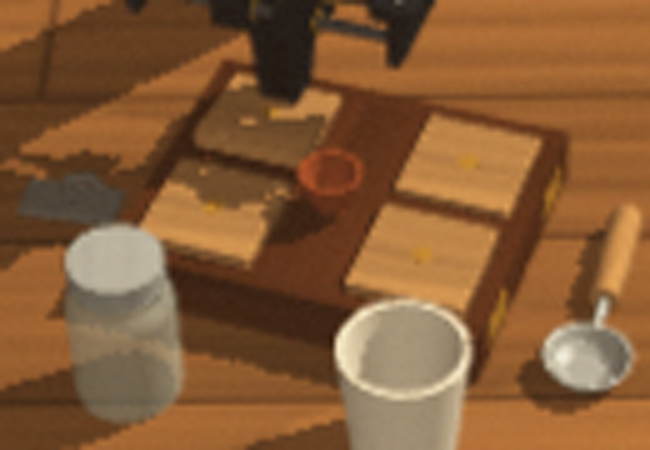

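>>> servo_tool:
  grip: [0,0,0]
  offset:
    - [0,0,0.001]
    - [0,0,0.001]
    - [0,0,0.001]
  twist: [0,0,0]

```text
t: 5.4
eef_pos: [0.4563, -0.0566, 0.048]
orientation: [0.168, 0.986, -0.001, 0.002]
contact_force: [-3.1, 1.5, 9.0]
gripper_width: 0.0005
```

>>> servo_tool:
  grip: [0,0,0,0,0]
  offset:
    - [0,0,-0.02]
    - [0,0,-0.04]
    - [-0.03,0,-0.04]
    - [-0.06,0,-0.04]
    - [-0.08,0,-0.04]
  twist: [0,0,0,0,0]

```text
t: 5.82
eef_pos: [0.5343, -0.0841, 0.0889]
orientation: [0.168, 0.986, -0.001, 0.003]
contact_force: [-0.6, -0.5, 0.7]
gripper_width: 0.0005
```

```bash
python3 g.py .016 -.0635 .05
```

```text
t 5.8167 offset [-0.0037 -0.0022  0.0309] twist 0.0018 tip [ 0.5343 -0.0841  0.0809] F [-0.57 -0.48  0.71] w 0.000488526931340245
```

```bash
python3 pic.py 4; python3 - <<'E'
import cv2,numpy as np
a=cv2.imread('pics/top0.png')[160:280,255:415]
t3=cv2.imread('pics/top3.png');t4=cv2.imread('pics/top4.png')
s0=cv2.resize(cv2.imread('pics/scene0.png')[165:255,240:370],None,fx=5,fy=5,interpolation=cv2.INTER_CUBIC)
s3=cv2.imread('pics/scene3.png');s4=cv2.imread('pics/scene4.png')
cv2.imwrite('pics/cmp.png',np.hstack([x[50:200,150:400] for x in(s0,s3,s4)]))
E
```

```text
(no output)
```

View pics/cmp.png

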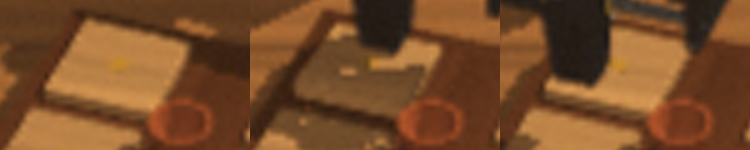

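View pics/top3.png

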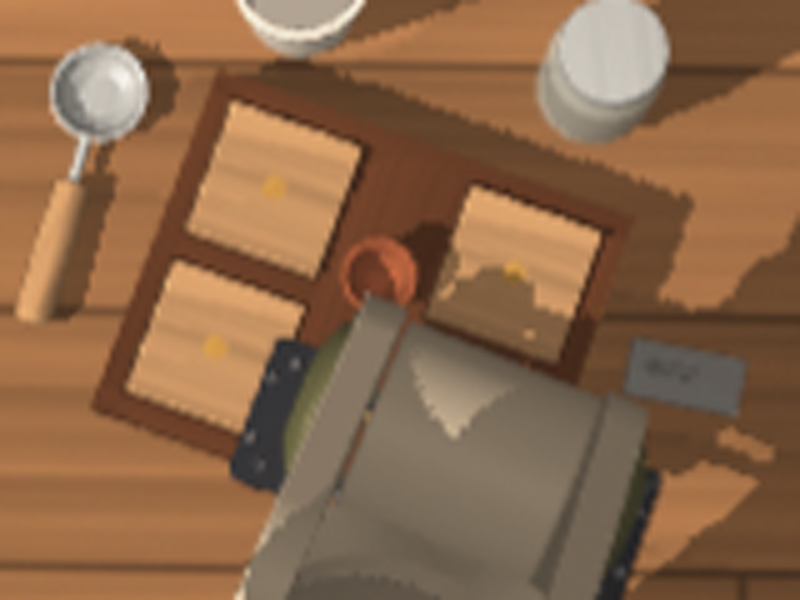

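Cover_4 looked level at the push, but 9 N over 0.7 mm was softer than cover_3. I'll treat it as probably firm and probe the others before deciding. Next is cover_2.

>>> servo_tool:
  grip: [0,0,0,0]
  offset:
    - [-0.004,-0.002,0.015]
    - [-0.004,-0.002,0.028]
    - [-0.004,-0.002,0.032]
    - [-0.004,-0.002,0.032]
  twist: [0,0,0,0]

```text
t: 6.25
eef_pos: [0.5366, -0.0873, 0.0552]
orientation: [0.168, 0.986, -0.001, 0.002]
contact_force: [-0.5, -0.1, 0.9]
gripper_width: 0.0
```

>>> servo_tool:
  grip: [0,0,0,0]
  offset:
    - [0,0,0.001]
    - [0,0,0.003]
    - [0,0,0.004]
    - [0,0,0.004]
  twist: [0,0,0,0]

```text
t: 6.58
eef_pos: [0.5367, -0.0872, 0.0514]
orientation: [0.168, 0.986, -0.001, 0.002]
contact_force: [-0.9, -0.2, -0.2]
gripper_width: 0.0004
```

```bash
python3 g.py .016 -.0635 .045
```

```text
t 6.5833 offset [-0.0006 -0.0001 -0.0016] twist 0.0015 tip [ 0.5367 -0.0872  0.0434] F [-0.94 -0.15 -0.17] w 0.0003912969996334184
```

>>> servo_tool:
  grip: [0,0,0]
  offset:
    - [0,0,0.001]
    - [0,0,0.001]
    - [0,0,0.001]
  twist: [0,0,0]

```text
t: 6.83
eef_pos: [0.5367, -0.0872, 0.0506]
orientation: [0.168, 0.986, -0.001, 0.002]
contact_force: [0.5, 0.3, 0.3]
gripper_width: 0.0007
```

>>> servo_tool:
  grip: [0,0,0]
  offset:
    - [0,0,0.001]
    - [0,0,0.001]
    - [0,0,0.001]
  twist: [0,0,0]

```text
t: 7.08
eef_pos: [0.5368, -0.0872, 0.0505]
orientation: [0.168, 0.986, -0.001, 0.003]
contact_force: [-2.4, 1.0, 10.2]
gripper_width: 0.0004
```

>>> servo_tool:
  grip: [0,0,0]
  offset:
    - [0,0,0.001]
    - [0,0,0.001]
    - [0,0,0.001]
  twist: [0,0,0]

```text
t: 7.33
eef_pos: [0.5368, -0.0872, 0.0505]
orientation: [0.168, 0.986, -0.001, 0.003]
contact_force: [-2.8, 0.6, 10.5]
gripper_width: 0.0004
```

```bash
python3 pic.py 5;python3 g.py .016 -.0635 .045
```

```text
t 7.4333 offset [-0.0005 -0.0001 -0.0025] twist 0.0019 tip [ 0.5368 -0.0872  0.0425] F [-3.47  1.45 10.84] w -0.00012750113857150672
```

View pics/scene5.png

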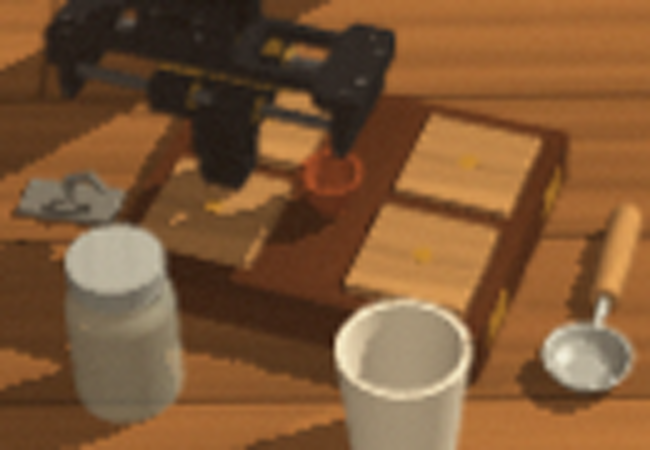

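Cover_2 is firm: it stopped dead at 42.5 mm under 10 N, and its corners did not move. Both firm covers made contact 2.3–2.4 mm below their triangulated heights. By the same offset, cover_4's top should be near 42.4 mm, yet the fingers went down to 40.0 mm there. I'll probe cover_4 again, deeper.

>>> servo_tool:
  grip: [0,0,0,0,0]
  offset:
    - [0,0,-0.02]
    - [0,0,-0.03]
    - [0.03,0,-0.03]
    - [0.06,0,-0.03]
    - [0.085,0,-0.03]
  twist: [0,0,0,0,0]

```text
t: 7.85
eef_pos: [0.4549, -0.0584, 0.0801]
orientation: [0.168, 0.986, -0.001, 0.003]
contact_force: [-0.2, -0.4, 0.7]
gripper_width: 0.0002
```

```bash
python3 pic.py 6; python3 g.py -.072 -.0635 .047
```

```text
t 7.95 offset [-0.0009 -0.0003  0.0251] twist 0.0023 tip [ 0.4534 -0.0575  0.0721] F [ 0.03  0.3  -0.02] w 0.0004824877582992797
```

View pics/scene6.png

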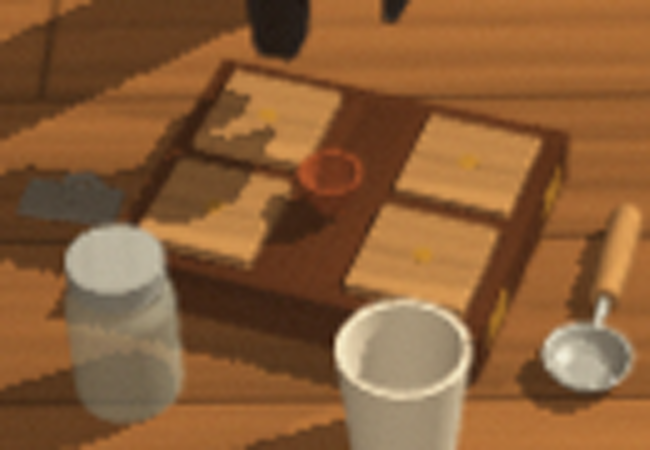

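Cover_4 is unobstructed and looks level, with its dot at (266,115). I'll probe its outer edge again.

>>> servo_tool:
  grip: [0,0,0,0]
  offset:
    - [-0.001,0,0.012]
    - [-0.001,0,0.024]
    - [-0.001,0,0.027]
    - [-0.001,0,0.028]
  twist: [0,0,0,0]

```text
t: 8.28
eef_pos: [0.455, -0.0582, 0.0518]
orientation: [0.168, 0.986, -0.001, 0.001]
contact_force: [-0.1, -1.0, 0.9]
gripper_width: 0.0004
```

>>> servo_tool:
  grip: [0,0,0]
  offset:
    - [0,0,0.001]
    - [0,0,0.002]
    - [0,0,0.002]
  twist: [0,0,0]

```text
t: 8.53
eef_pos: [0.4553, -0.0583, 0.05]
orientation: [0.168, 0.986, -0.001, 0.002]
contact_force: [-0.2, -0.2, -0.4]
gripper_width: 0.0002
```

>>> servo_tool:
  grip: [0,0,0]
  offset:
    - [0,0,0.001]
    - [0,0,0.001]
    - [0,0,0.001]
  twist: [0,0,0]

```text
t: 8.78
eef_pos: [0.4553, -0.0583, 0.0492]
orientation: [0.168, 0.986, -0.001, 0.002]
contact_force: [-0.7, 0.3, 2.0]
gripper_width: 0.0005
```

>>> servo_tool:
  grip: [0,0,0]
  offset:
    - [0,0,0.001]
    - [0,0,0.001]
    - [0,0,0.001]
  twist: [0,0,0]

```text
t: 9.03
eef_pos: [0.4549, -0.0582, 0.0481]
orientation: [0.168, 0.986, -0.001, 0.001]
contact_force: [-4.2, 1.0, 3.1]
gripper_width: 0.0003
```

>>> servo_tool:
  grip: [0,0,0]
  offset:
    - [0,0,0.001]
    - [0,0,0.001]
    - [0,0,0.001]
  twist: [0,0,0]

```text
t: 9.28
eef_pos: [0.4546, -0.0581, 0.0474]
orientation: [0.168, 0.986, -0.001, 0.001]
contact_force: [-4.1, 1.4, 8.8]
gripper_width: 0.0
```

```bash
python3 pic.py 7; python3 g.py -.072 -.0635 .047
```

```text
t 9.3833 offset [ 0.0003 -0.0002 -0.0076] twist 0.0023 tip [ 0.4546 -0.0581  0.0394] F [-4.8   1.42  8.41] w 0.0005823513958064853
```

View pics/scene7.png

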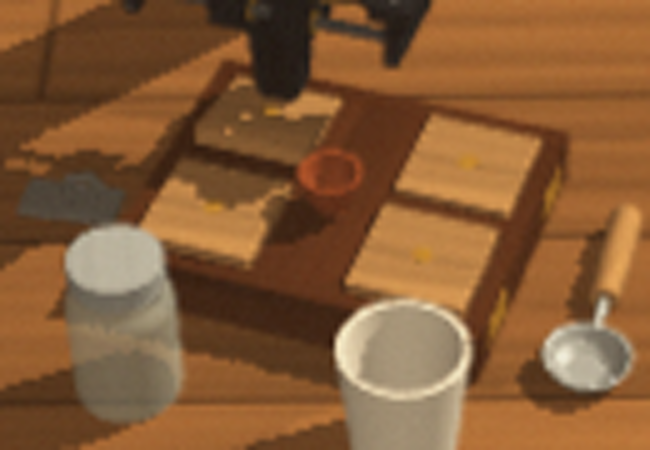

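```bash
python3 - <<'E'
import cv2,numpy as np
L=[cv2.convertScaleAbs(cv2.imread(f'pics/scene{k}.png')[55:195,170:365],alpha=1.7,beta=20) for k in(6,7,3)]
cv2.imwrite('pics/cmp2.png',cv2.resize(np.hstack(L[:2]),None,fx=2,fy=2))
E
```

```text
(no output)
```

View pics/cmp2.png

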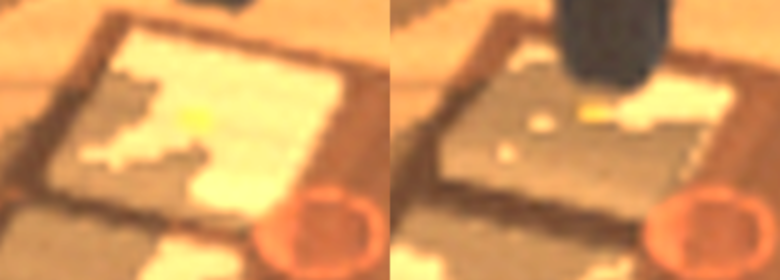

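The side-by-side shows cover_4 tilted: its edge nearest the camera rose, with left corner y going from 185 to 172, and the dark gap below it widened. That is about 6–8 mm at the edge, roughly 0.2 rad, so cover_4 is the loose one. I'll lift, move over its middle and check.

>>> servo_tool:
  grip: [0,0,0,0,0]
  offset:
    - [0,0,-0.01]
    - [0,0,-0.02]
    - [-0.028,0,-0.02]
    - [-0.029,0,-0.02]
    - [-0.029,0,-0.02]
  twist: [0,0,0,0,0]

```text
t: 9.8
eef_pos: [0.4829, -0.0681, 0.0674]
orientation: [0.168, 0.986, -0.001, 0.002]
contact_force: [-0.5, -0.1, -0.2]
gripper_width: 0.0005
```

```bash
python3 pic.py 8; python3 g.py -.043 -.0635 .047
```

```text
t 9.9 offset [-0.0003 -0.0003  0.0121] twist 0.0024 tip [ 0.4814 -0.0674  0.0591] F [-0.07  0.14  0.94] w 0.0004972379485188201
```

View pics/scene8.png

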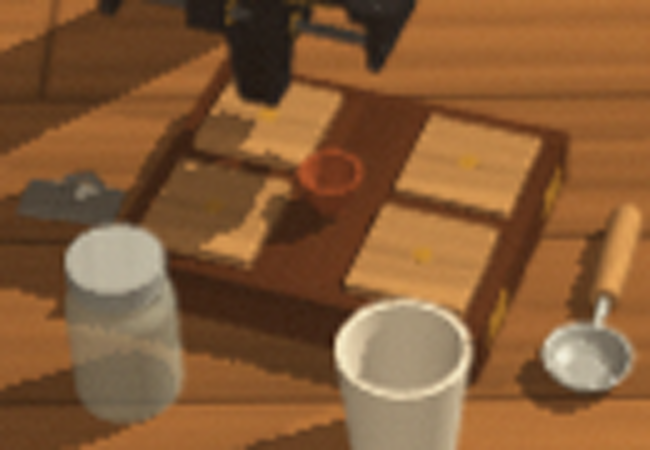

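Cover_4 fell level again, with its dot at (267,114). The tip is over the middle within 0.5 mm, so I'll press down.

>>> servo_tool:
  grip: [0,0,0,0,0]
  offset:
    - [0,0,0.006]
    - [0,0,0.012]
    - [0,0,0.015]
    - [0,0,0.016]
    - [0,0,0.017]
  twist: [0,0,0,0,0]

```text
t: 10.32
eef_pos: [0.4808, -0.0672, 0.0501]
orientation: [0.168, 0.986, -0.0, -0.0]
contact_force: [-4.5, 1.5, 11.1]
gripper_width: 0.0007
```

>>> servo_tool:
  grip: [0,0,0]
  offset:
    - [0,0,0.001]
    - [0,0,0.002]
    - [0,0,0.002]
  twist: [0,0,0]

```text
t: 10.57
eef_pos: [0.4807, -0.0671, 0.0486]
orientation: [0.168, 0.986, -0.001, 0.0]
contact_force: [-2.2, 1.2, 7.9]
gripper_width: 0.0004
```

>>> servo_tool:
  grip: [0,0,0]
  offset:
    - [0,0,0.001]
    - [0,0,0.002]
    - [0,0,0.002]
  twist: [0,0,0]

```text
t: 10.82
eef_pos: [0.4807, -0.0671, 0.0471]
orientation: [0.168, 0.986, -0.001, 0.0]
contact_force: [-2.4, 1.6, 8.4]
gripper_width: -0.0
```

>>> servo_tool:
  grip: [0,0,0]
  offset:
    - [0,0,0.001]
    - [0,0,0.002]
    - [0,0,0.003]
  twist: [0,0,0]

```text
t: 11.07
eef_pos: [0.4807, -0.0671, 0.0448]
orientation: [0.168, 0.986, -0.001, 0.001]
contact_force: [-3.4, 0.7, 11.5]
gripper_width: 0.0002
```

>>> servo_tool:
  grip: [0,0,0]
  offset:
    - [0,0,0.001]
    - [0,0,0.002]
    - [0,0,0.003]
  twist: [0,0,0]

```text
t: 11.32
eef_pos: [0.4808, -0.0671, 0.0442]
orientation: [0.168, 0.986, -0.001, 0.002]
contact_force: [-12.1, 3.4, 49.6]
gripper_width: 0.0004
```

>>> servo_tool:
  grip: [0,0,0]
  offset:
    - [0,0,0.001]
    - [0,0,0.002]
    - [0,0,0.002]
  twist: [0,0,0]

```text
t: 11.57
eef_pos: [0.4808, -0.0671, 0.0443]
orientation: [0.167, 0.986, -0.001, 0.002]
contact_force: [-8.3, 2.3, 29.9]
gripper_width: 0.0003
```

It hit a hard stop at a tip height of 36.2 mm, which is rim level. I'll release, retreat and look.

>>> servo_tool:
  grip: [0,0,0,0,0]
  offset:
    - [0,0,-0.01]
    - [0,0,-0.04]
    - [0,0,-0.08]
    - [0,0,-0.11]
    - [0,0,-0.14]
  twist: [0,0,0,0,0]

```text
t: 11.98
eef_pos: [0.4799, -0.0665, 0.186]
orientation: [0.167, 0.986, -0.001, 0.003]
contact_force: [0.2, 0.2, -0.2]
gripper_width: 0.0005
```

>>> servo_tool:
  grip: [0,0,0,0,0]
  offset:
    - [0.03,0,-0.02]
    - [0.05,0,-0.04]
    - [0.08,0,-0.04]
    - [0.11,0,-0.04]
    - [0.11,0,-0.04]
  twist: [0,0,0,0,0]

```text
t: 12.4
eef_pos: [0.3718, -0.0281, 0.2253]
orientation: [0.167, 0.986, -0.001, 0.002]
contact_force: [0.9, 0.3, 0.7]
gripper_width: 0.0003
```

```bash
python3 pic.py 9; python3 g.py -.043 -.0635 .047
```

```text
t 12.5 offset [-0.1114 -0.0005  0.1715] twist 0.0038 tip [ 0.3756 -0.0299  0.2177] F [0.64 0.15 0.31] w 0.0005992759300267545
```

View pics/scene9.png

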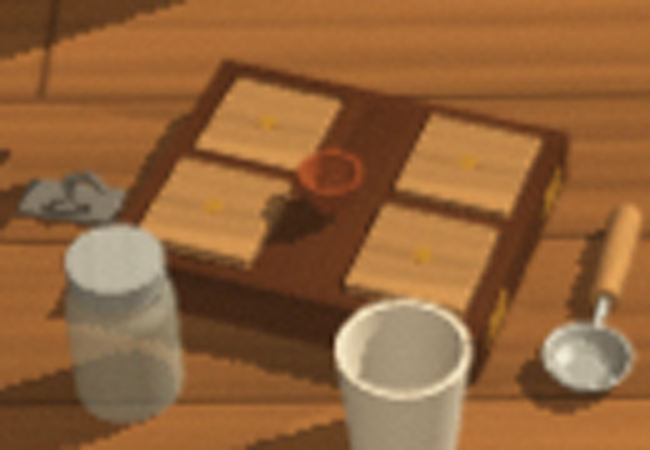

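View pics/top9.png

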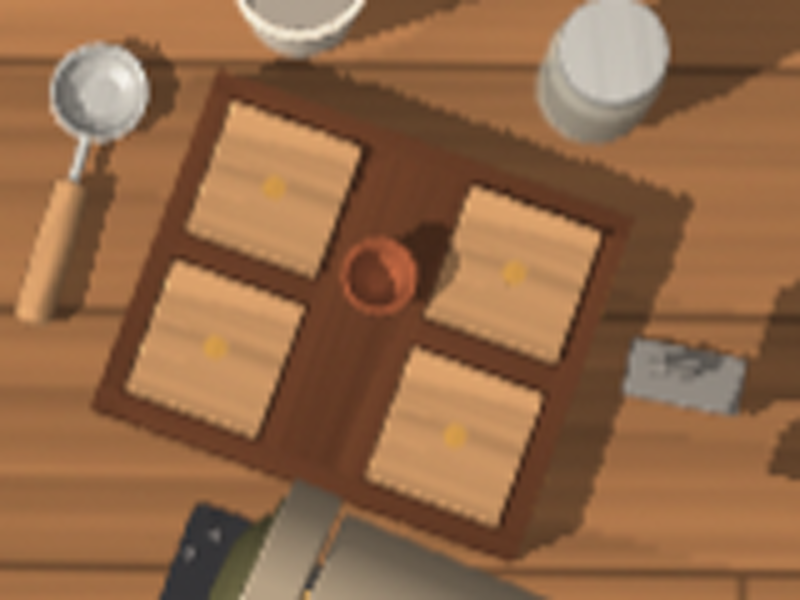

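Cover_4 now lies flush and level: its dot dropped from (266,115) to (267,122) in the scene zoom, about 6–7 mm, and no side face shows. The other covers and the bystanders haven't moved, so I'm handing in.

```bash
python3 -c "
from station import bot
print(bot.sign_off())"
```

```text
the job is handed in; nothing more can be done
None
```

The loose cover was cover_4. I rocked it at its outer edge, pressed it home in the middle, and handed the job in at about 12.5 s; no verdict was reported.

- **Finding it:** Cover_3 and cover_2 were firm, stopping the fingers dead at about 18 N and 10 N. Cover_4 gave under the push, and the comparison pictures put its tilt at roughly 0.2 rad. My first push on it was unclear, so I pushed it a second time to be sure. I did not probe cover_1, since cover_4 had already shown itself loose.
- **Pressing home:** Cover_4 slid down at about 8–12 N to a hard stop with the fingertips at 36.2 mm, which is rim height. The force there peaked at about 50 N vertically, below the 120 N wrist limit. It was the closed fingertips pressing, not the gripper body.
- **Last checks:** After I let go, both cameras showed cover_4 flush and level, its dot about 6–7 mm lower than before. The other covers and all bystanders in the zoomed views had not moved; the tin and lantern lie outside them. I did not push cover_4's edge again to confirm it no longer rocks; I relied on the hard stop and the pictures.

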